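# Hold the strongbox unlocked with its spring-return bayonet key

## Robot

A 6-joint arm with a two-finger parallel gripper is mounted at the origin on a cart in front of the work surface, level with it; the furniture and walls round the work are solid. World frame = base frame: x ahead of the robot, y to its left, z up, the work surface at z = 0. Lengths are in m, angles in rad, forces in N, time in s.
With the tool pointing down it reaches from about 0.35 to 0.8 m from the base axis. Payload 7.3 kg.
Tool frame: the origin (TCP) lies between the finger pads; the fingertips stand 25 mm ahead of it and the grasp point (between the pads) lies 6 mm ahead of it (r.tip_extent is the distance from the TCP to the fingertips, in m); z points along the fingers, y is the line along which they close (so a half turn about z gives the same grasp; the last joint's range is limited). The gripper opens to 85 mm and grips with 20 to 120 N. Pads are 22 mm wide; open, the fingers measure 114 mm over their backs; the gripper's body (76 mm by 85 mm) begins 54 mm behind the grasp point. The pads swing forward as they close: fully open they stand 13 mm farther back than shut.
Start: joints at [1.185, 0.342, 1.524, -0, 1.275, -0.146], TCP at [0.125, 0.51, 0.256] pointing down, gripper open.
Joint ranges: [-2.53, 2.53], [-0.77, 2.02], [0.04, 2.7], [-1, 4.14], [0.28, 2.66], [-3.11, 3.11]. Speed limits (rad/s): [2.57, 2.57, 3.14, 3.14, 3.14, 3.14].

## Interface

Orientations are given as a unit quaternion [x, y, z, w].
In Python, from workcell import r, command_gripper, optics gives the robot as it stands. The module is installed in compiled form; this text tells all that it offers. Calls block until the motion is done:
- r.reach(position, orientation): joint-space move of the TCP to a pose.
- r.move_straight(position, orientation=None, speed=0.15, max_force=None): straight line of the TCP; orientation=None keeps the orientation; speed is the mean speed in m/s. With max_force (N) it stops when the force on the tool has changed by that much, and returns True; else False.
- r.movej(angles): joint-space move.
- command_gripper(opening, force=None): finger opening in m; force is the grip in N (None keeps the last); returns when the fingers have stopped.
- r.hold(seconds).
- r.solve_ik(position, orientation): joint angles nearest the present ones, or None.
- r.read_state(): the state.
- optics.get_image(name): name is "side" or "top" or "wrist"; returns (picture, depth): 400x640x3 uint8, red, green, blue; 400x640 float32, m along the optical axis (not along the pixel's ray), 0 where there is no reading.
- optics.camera_model(name): a dict with "K" (3x3 intrinsics, pixels), "k1" (the pictures are not rectified: a ray, as slopes to the right and down, at radius r is drawn at 1 + k1 r^2 times it, then the intrinsics apply), "R" (3x3) and "t" (3): a world point X has camera coordinates R X + t; the wrist camera has in their place "tool_from_camera" (4x4, takes a point from camera to tool coordinates, whose origin is the TCP and whose axes are the flange's). Camera axes: x right, y down, z forward; pixel columns grow to the right and rows downward; lengths in m; the calibration is good to about 2 mm. A picture is of the moment at which its call begins: read the wrist's pose just before it. camera_model takes no time and is no camera call.
A pose or a line that the arm cannot do raises r.PlanningError and nothing moves.
- r.finish_job(): hands the job in; it is judged then, once.
The state is a dict: "time_s": time; "joint_positions": joint angles; "dq": joint speeds; "tau": joint torques, N m; "eef_pos": TCP position; "eef_rot": TCP orientation; "contact_force": force on the tool from outside, world axes, zero at the start; "torque": the same for the moment, N m; "grip_width": finger opening in m; "grip_force": force on a finger pad.
Only numpy, scipy, OpenCV 4.12 (cv2) and the standard library are available. Lean on these libraries where they do the work, as an engineer would, in place of code of your own. Each camera call takes 0.05 s, during which the arm holds its last target. There are 200 camera calls.

## Task

Unlock the blue strongbox and keep it unlocked: take the red-handled key out of its grey stand, put its rod through the keyhole in the steel plate on the box's lid, push it down well against the spring, and turn it a quarter turn clockwise (seen from above) up to its stop. Finish while still holding the key in the gripper, pushed down and turned fully round - do not let go, because the lock springs back - and do not knock or shift the two tablet bottles and the clear dose cup standing by.

Things in the scene. Friction and masses are not known exactly. Their poses are not given: they have to be found in the camera images.
- key_grip (a point): Centre of the key's red flat handle: 44 mm long (x axis), 12 mm thick (y: close the fingers across it), 42 mm tall (z up, 21 mm either way). Below it a dark round collar, 38 mm across, 23 to 29 mm below this point, then a 12 mm round rod to the tip 73 mm below. The key is loose, 0.1 kg, upright, the same after a half turn about z; at first it hangs by its collar on the stand.
- key_tip (a point): Centre of the key rod's tapered lower end, 73 mm below the handle's centre; same axes. A flat bit crosses the rod along the key's x, in line with the handle: 24 mm long over all, 5 mm thick (y), 12 mm tall, from 10 to 22 mm above this point.
- key_stand: Fixed grey block, 70 x 70 mm and 50 mm tall; origin at the centre of its underside, z up. A 30 mm round hole goes down through its middle; the key's rod and bit hang in it with the collar resting on top, so the key lifts straight up (by more than 45 mm to come clear).
- keyhole (a point): Centre of the keyhole on the top face of the steel lock plate (60 x 60 mm, 6 mm thick), 66 mm above the bench; z up. It goes straight down: a slot 28 mm long (x axis) and 8 mm wide (y) with a 15 mm square opening in its middle for the rod. The key's bit must lie along the slot, either way round. Yellow marks along the y axis show where the handle points once turned.
- strongbox: Fixed blue box below the lock plate, 130 x 130 mm, lid top 60 mm above the bench; origin at the centre of its underside, z up, axes as the keyhole's. On the lid, 52 mm to the -x side of the keyhole, lies a bolt in guides (11 mm high) that moves out of its keeper as the key turns.
- lock_press (a joint): How far the lock's spring floor is pushed down, m, 0 to 0.012 (solid stop). The key's bit lands on it with the key's tip 22 mm below the plate's top. The spring takes 4 N at first, 11 N at the stop. Beyond 0.006 the whole bit is below the plate and the key can turn; a turned key that is not pushed is lifted back to 0.006.
- lock_turn (a joint): How far the lock's carrier has been turned, in rad, clockwise seen from above, 0 to 1.5 (solid stop). The bit drives it with about 0.12 rad of play, against a spring of about 0.025 to 0.1 N m that turns it back.
- bottle_green: Bystander: white tablet bottle with a green band, 38 mm across, 68 mm tall, loose; origin at the centre of its underside.
- bottle_plain: Bystander: white tablet bottle without a green band, 42 mm across, 74 mm tall, loose; origin at the centre of its underside.
- dose_cup: Bystander: clear open dose cup, 62 mm across, 61 mm tall, loose; origin at the centre of its underside.
Not all that is in view belongs to the job. What is shaped like the part that bears key_grip but orange or turquoise is not meant.

How it is judged:
On the way:
1. the key's rod is through the keyhole: its tip at least 10 mm below the plate's top face, within 5 mm of the keyhole's axis (z of key_tip in the frame of keyhole below -0.01 m and horizontal distance between key_tip and keyhole below 0.005 m), for 0.1 s.
At the end, for the whole second after the job is handed in: The key stands upright in the keyhole (within 0.15 rad and 5 mm of its axis), its tip 28 mm or more below the plate's top; spring floor held down by over 7.5 mm, carrier turned by over 1.3 rad, handle across the slot, the fingers still gripping the key (over 2 N) (value of joint lock_press above 0.0075 m and value of joint lock_turn above 1.3 rad and z of key_tip in the frame of keyhole below -0.028 m and horizontal distance between key_tip and keyhole below 0.005 m and angle between key_tip's own z axis and vertical below 0.15 rad and angle between the x axis of key_tip and the y axis of keyhole, either way round below 0.4 rad and contact force between the fingers and key above 2 N); the arm keeps its last pose, push and grip.
It fails at once if a bottle or the dose cup is shifted by more than 30 mm (distance of any of bottle_green, bottle_plain, dose_cup from where it was at the start of the episode above 0.03 m).
It fails at once if a bottle or the dose cup is knocked over (angle between any of bottle_green, bottle_plain, dose_cup's own z axis and vertical above 0.6 rad).
It also fails if it takes over 45 s, if anything falls off the work surface, if the arm or the gripper's body presses on something with over 40 N, if the wrist force passes 120 N, or if a joint passes its speed limit or range.

## Working session

There is one attempt and no reset: what is moved stays moved. The work goes in short steps, each a Python script; the robot and the scene stay as the last script left them, time stands still between calls to the robot, and variables do not carry over. Pictures are saved under pics/ and viewed, at most 10 in all, crops included, and the job is handed in when it is done.

```bash
mkdir -p pics; python3 - <<'E'
from workcell import r, optics
import cv2, numpy as np
s=r.read_state(); print(s['time_s'],s['eef_pos'],s['eef_rot'],s['grip_width'])
for n in ('top','side','wrist'):
    im,d=optics.get_image(n); np.savez('pics/'+n+'0.npz',im=im,d=d)
    cv2.imwrite('pics/%s0.png'%n,im[:,:,::-1]); print(n,optics.camera_model(n))
E
```

```text
0.0 [0.12452852 0.50963037 0.25562459] [ 1.19606714e-01  9.92821044e-01 -7.55641241e-04 -1.95550462e-04] 0.08576996447564048
top {'K': array([[406.08748495,   0.        , 315.46979109],
       [  0.        , 406.08748495, 197.22738555],
       [  0.        ,   0.        ,   1.        ]]), 'k1': 0.03019052626133597, 'R': array([[-0.00881464, -0.99994904,  0.00492112],
       [-0.98792037,  0.00794698, -0.15475847],
       [ 0.15471147, -0.00622582, -0.98794008]]), 't': array([-0.04712213,  0.50021271,  0.89113726])}
side {'K': array([[399.67275215,   0.        , 316.60208312],
       [  0.        , 399.67275215, 200.3929817 ],
       [  0.        ,   0.        ,   1.        ]]), 'k1': -0.06642190683375629, 'R': array([[ 0.98865426, -0.14883138, -0.02029692],
       [-0.076857  , -0.3851256 , -0.91965824],
       [ 0.12905714,  0.910784  , -0.3921948 ]]), 't': array([-0.50366545,  0.10745856,  0.93713266])}
wrist {'K': array([[321.06332602,   0.        , 322.8608778 ],
       [  0.        , 321.06332602, 197.8819685 ],
       [  0.        ,   0.        ,   1.        ]]), 'k1': 0.0040924878782896005, 'tool_from_camera': array([[ 4.40846589e-04, -9.49787107e-01, -3.12896560e-01,
         7.98375142e-02],
       [ 9.99999417e-01,  7.27235033e-04, -7.98577415e-04,
         1.41505837e-04],
       [ 9.86027872e-04, -3.12896025e-01,  9.49786874e-01,
        -1.17289913e-01],
       [ 0.00000000e+00,  0.00000000e+00,  0.00000000e+00,
         1.00000000e+00]])}
```

View pics/top0.png

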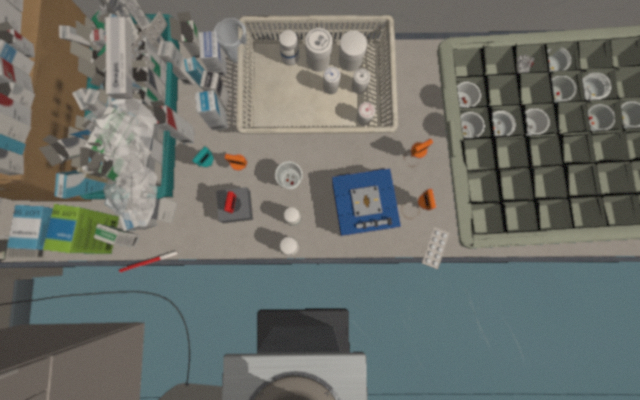

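View pics/side0.png

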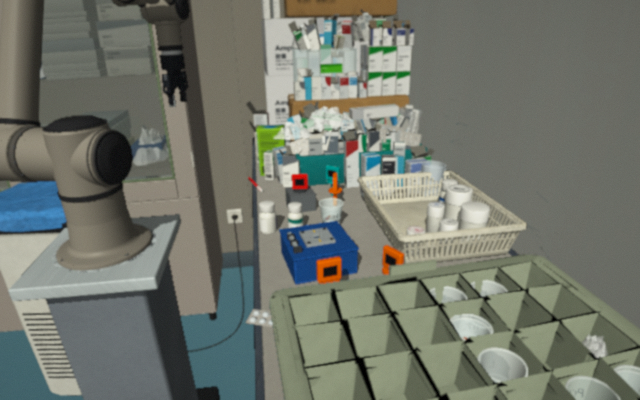

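The top view shows the red key at about (231,202) in its grey stand at (234,205), and the box's steel plate at (367,201). The bottles are at (292,215) and (289,246), and the cup is at (289,175). The side view shows the red handle at (300,183), the plate at (320,237), and the orange and turquoise decoys.

```bash
cat > h.py <<'E'
import numpy as np, cv2
from scipy.spatial.transform import Rotation as Rn
from workcell import r, optics, command_gripper
def cam(n, s=None):
    m=optics.camera_model(n)
    if n=='wrist':
        T=np.eye(4); T[:3,:3]=Rn.from_quat(s['eef_rot']).as_matrix(); T[:3,3]=s['eef_pos']
        T=T@m['tool_from_camera']
    else:
        T=np.eye(4); T[:3,:3]=m['R'].T; T[:3,3]=-m['R'].T@m['t']
    return dict(K=m['K'],k1=m['k1'],T=T)
def rays(c,uv):
    p=cv2.undistortPoints(np.array(uv,float).reshape(-1,1,2),c['K'],np.array([c['k1'],0,0,0.])).reshape(-1,2)
    return np.c_[p,np.ones(len(p))]
def on_plane(c,uv,z):
    d=rays(c,uv)@c['T'][:3,:3].T; o=c['T'][:3,3]
    return o+d*((z-o[2])/d[:,2])[:,None]
def from_depth(c,uv,dep):
    return (rays(c,uv)*np.array(dep)[:,None])@c['T'][:3,:3].T+c['T'][:3,3]
def tri(cs,uvs):
    A=np.zeros((3,3));b=np.zeros(3)
    for c,uv in zip(cs,uvs):
        d=(rays(c,[uv])@c['T'][:3,:3].T)[0]; d/=np.linalg.norm(d); P=np.eye(3)-np.outer(d,d)
        A+=P; b+=P@c['T'][:3,3]
    X=np.linalg.solve(A,b)
    res=[np.linalg.norm((np.eye(3)-np.outer(d,d))@(X-c['T'][:3,3])) for c,uv in zip(cs,uvs) for d in [(lambda v:v/np.linalg.norm(v))((rays(c,[uv])@c['T'][:3,:3].T)[0])]]
    return X,res
def hsv(im,h0,h1,s=80,v=40):
    x=cv2.cvtColor(im,cv2.COLOR_RGB2HSV); h=x[:,:,0]
    m=((h>=h0)&(h<=h1) if h0<=h1 else (h>=h0)|(h<=h1))&(x[:,:,1]>=s)&(x[:,:,2]>=v)
    return m.astype(np.uint8)
def blobs(m,amin=20):
    n,l,st,ce=cv2.connectedComponentsWithStats(m)
    return [(int(st[i,4]),ce[i].round(1),l==i) for i in range(1,n) if st[i,4]>=amin]
def shot(n,tag):
    s=r.read_state(); im,d=optics.get_image(n); cv2.imwrite('pics/%s.png'%tag,im[:,:,::-1])
    c=cam(n,s); np.savez('pics/%s.npz'%tag,im=im,d=d,T=c['T'],K=c['K'],k1=c['k1']); return im,d,c
def load(tag):
    z=np.load('pics/%s.npz'%tag); return z['im'],z['d'],dict(K=z['K'],k1=float(z['k1']),T=z['T'])
E
python3 - <<'E'
from h import *
z=np.load('pics/top0.npz'); im,d=z['im'],z['d']; c=cam('top')
for name,uv in dict(key=(231,198),stand=(245,212),plate=(356,192),plate2=(378,210),lid=(345,220),bA=(292,215),bB=(289,246),cup=(289,175),orange1=(236,160),turq=(204,157),bench=(320,230),orange2=(421,150)).items():
    print(name,from_depth(c,[uv],[d[uv[1],uv[0]]]).round(3))
for nm,rg in dict(red=(172,6),blue=(100,125)).items():
    for a,ce,l in blobs(hsv(im,*rg,s=120,v=50),30):
        ys,xs=np.nonzero(l); P=from_depth(c,np.c_[xs,ys],d[ys,xs]); print(nm,a,ce,np.median(P,0).round(3),P.min(0).round(3),P.max(0).round(3))
zs=np.load('pics/side0.npz');c2=cam('side')
for a,ce,l in blobs(hsv(zs['im'],172,6,s=120,v=50),30):
    ys,xs=np.nonzero(l); P=from_depth(c2,np.c_[xs,ys],zs['d'][ys,xs]); print('side red',a,ce,np.median(P,0).round(3))
E
```

```text
key [[0.491 0.13  0.096]]
stand [[0.466 0.107 0.049]]
plate [[ 0.506 -0.141  0.067]]
plate2 [[ 0.466 -0.189  0.069]]
lid [[ 0.445 -0.116  0.063]]
bA [[0.456 0.001 0.069]]
bB [[0.388 0.007 0.073]]
cup [[0.556 0.01  0.023]]
orange1 [[0.575 0.122 0.094]]
turq [[0.585 0.195 0.081]]
bench [[ 0.428 -0.062 -0.   ]]
orange2 [[ 0.599 -0.288  0.078]]
red 63 [ 8.1 67. ] [0.685 0.467 0.3  ] [ 0.356 -0.046  0.29 ] [0.693 0.469 0.958]
red 91 [ 4.5 99.6] [0.625 0.462 0.306] [ 0.356 -0.046  0.292] [0.633 0.465 0.958]
red 70 [170.2 117.8] [0.657 0.254 0.131] [0.644 0.252 0.114] [0.676 0.257 0.145]
red 184 [229.6 201.8] [0.484 0.133 0.096] [0.462 0.126 0.049] [0.514 0.155 0.101]
red 149 [140.1 263.7] [0.355 0.35  0.01 ] [ 0.338 -0.046 -0.007] [0.369 0.396 0.958]
blue 2270 [364.  199.3] [ 0.494 -0.154  0.061] [ 0.356 -0.236  0.055] [ 0.558 -0.046  0.958]
blue 398 [ 59.4 228.2] [0.424 0.443 0.166] [0.404 0.416 0.125] [0.442 0.491 0.17 ]
side red 49 [346.  29.] [0.707 0.57  0.464]
side red 30 [328.1  80.3] [0.624 0.464 0.305]
side red 44 [344.   81.2] [0.678 0.465 0.3  ]
side red 136 [351.1 146.3] [0.655 0.255 0.133]
side red 222 [299.8 181.5] [0.484 0.13  0.078]
side red 38 [252.2 181.3] [0.35  0.358 0.007]
```

```bash
cat >> h.py <<'E'
def down(a):
    return Rn.from_matrix(np.array([[np.cos(a),np.sin(a),0],[np.sin(a),-np.cos(a),0],[0,0,-1]])).as_quat()
E
python3 - <<'E'
from h import *
q=down(np.pi)
for tag,p in dict(k1=(0.46,0.16,0.24),k2=(0.50,0.10,0.24),b2=(0.465,-0.125,0.21),b1=(0.515,-0.185,0.21)).items():
    r.reach(list(p),q); r.hold(0.2); im,d,c=shot('wrist',tag)
    s=r.read_state(); print(tag,s['time_s'],s['eef_pos'].round(4),s['joint_positions'].round(2))
a=cv2.imread('pics/k1.png'); b=cv2.imread('pics/b1.png')
cv2.imwrite('pics/kb.png',np.vstack([a[50:350,:],b[50:350,:]]))
E
```

```text
k1 2.1667 [0.4598 0.1606 0.24  ] [ 0.18  0.29  1.65  0.    1.2  -1.39]
k2 2.8083 [0.4995 0.1008 0.2401] [ 0.05  0.33  1.59  0.    1.22 -1.52]
b2 3.975 [ 0.4654 -0.124   0.2102] [-0.42  0.31  1.71  0.    1.12 -1.99]
b1 4.6333 [ 0.5146 -0.1841  0.2102] [-0.48  0.42  1.54  0.    1.18 -2.06]
```

View pics/kb.png

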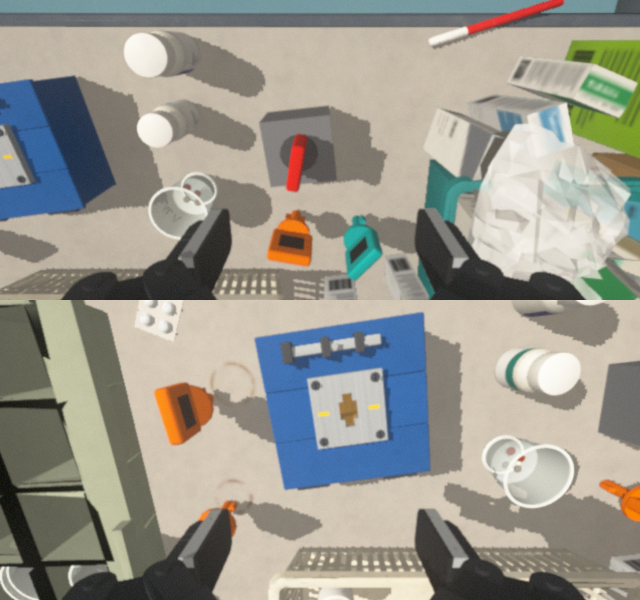

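The upper half (k1) shows the red handle at about (296,212) in full-image rows, over the dark collar on the grey stand, nearly along world x. The lower half (b1) shows the keyhole, brown, at about (348,160). The yellow marks are at (323,163) and (374,157), and the bolt is on the robot side, so keyhole x points away from the robot.

```bash
cat > m.py <<'E'
from h import *
def rect(P):
    (c,(w,h),a)=cv2.minAreaRect(P.astype(np.float32)*1000)
    b=cv2.boxPoints((c,(w,h),a))
    e=max((b[1]-b[0],b[2]-b[1]),key=np.linalg.norm)
    return np.round(c,1),np.round(sorted((w,h)),1),round(np.degrees(np.arctan2(e[1],e[0]))%180,1)
cs=[];us=[]
for t in ('k1','k2'):
    im,d,c=load(t); bl=max(((a,ce,l) for a,ce,l in blobs(hsv(im,172,6,s=130,v=60),100) if abs(on_plane(c,[ce],.09)[0][:2]-[.484,.13]).max()<.04),key=lambda x:x[0])
    ys,xs=np.nonzero(bl[2]); P=from_depth(c,np.c_[xs,ys],d[ys,xs])
    v=cv2.cvtColor(im,cv2.COLOR_RGB2HSV)[ys,xs,2]
    print(t,bl[0],bl[1],'z pct',np.percentile(P[:,2],[5,25,50,75,95]).round(4),'V',np.percentile(v,[5,25,50,75,95]))
    top=P[:,2]>np.percentile(P[:,2],95)-.006
    uv=np.c_[xs,ys][top]; Q=on_plane(c,uv,.1)
    print('  top n',top.sum(),'rect',rect(Q[:,:2]),'V',np.median(v[top]),np.median(v[~top]) if (~top).any() else None)
    cs.append(c);us.append(cv2.minAreaRect(uv.astype(np.float32))[0])
print('tri key top',tri(cs,us))
cs=[];us=[];ys_={0:[],1:[]}
for t in ('b1','b2'):
    im,d,c=load(t)
    H=cv2.cvtColor(im,cv2.COLOR_RGB2HSV)
    for nm,m in dict(hole=hsv(im,8,24,90,30),yel=hsv(im,22,35,120,150)).items():
        for a,ce,l in blobs(m,15):
            X=on_plane(c,[ce],.066)[0]
            if abs(X[:2]-[.487,-.165]).max()<.035:
                yy,xx=np.nonzero(l);Q=on_plane(c,np.c_[xx,yy],.066);Z=from_depth(c,np.c_[xx,yy],d[yy,xx])[:,2]
                print(t,nm,a,ce,X.round(4),rect(Q[:,:2]),'z',np.median(Z).round(4))
    # plate: grey bright within
    m=((H[:,:,1]<60)&(H[:,:,2]>100)).astype(np.uint8)
    yy,xx=np.nonzero(m); Q=on_plane(c,np.c_[xx,yy],.066); k=np.abs(Q[:,:2]-[.487,-.165]).max(1)<.045
    mm=np.zeros_like(m); mm[yy[k],xx[k]]=1
    a,ce,l=max(blobs(mm),key=lambda x:x[0]); yy,xx=np.nonzero(l); Q=on_plane(c,np.c_[xx,yy],.066)
    Z=from_depth(c,np.c_[xx,yy],d[yy,xx])[:,2]
    print(t,'plate',a,rect(Q[:,:2]),np.median(Z).round(4)); cs.append(c);us.append(cv2.minAreaRect(np.c_[xx,yy].astype(np.float32))[0])
print('tri plate',tri(cs,us))
E
python3 m.py
python3 - <<'E'
import cv2,numpy as np
a=cv2.imread('pics/b1.png')[110:210,298:398]; b=cv2.imread('pics/k1.png')[150:250,250:350]
cv2.imwrite('pics/crop1.png',cv2.resize(np.hstack([a,b]),(800,400),interpolation=cv2.INTER_CUBIC))
E
```

```text
k1 764 [295.9 212.4] z pct [0.0718 0.0953 0.097  0.0976 0.0983] V [126. 167. 225. 234. 240.]
  top n 624 rect (array([482.9, 136.3]), array([11.7, 43.7]), np.float32(170.6)) V 229.0 143.5
k2 936 [363.6 171. ] z pct [0.0694 0.0948 0.0968 0.0975 0.0983] V [142. 197. 234. 242. 247.]
  top n 733 rect (array([483.8, 134.4]), array([13. , 43.2]), np.float32(170.1)) V 238.0 174.0
tri key top (array([0.4851598 , 0.13562634, 0.09260738]), [np.float64(0.00011744567017822572), np.float64(0.00011744567017818715)])
b1 hole 375 [348.  159.1] [ 0.4871 -0.1635  0.066 ] (array([ 487.1, -163.5]), array([13.2, 25.2]), np.float32(1.9)) z 0.0389
b1 yel 32 [373.5 156.5] [ 0.4849 -0.1426  0.066 ] (array([ 484.9, -142.6]), array([2.5, 7.4]), np.float32(90.1)) z 0.066
b1 yel 32 [323.5 163.5] [ 0.4908 -0.1836  0.066 ] (array([ 490.8, -183.6]), array([2.5, 7.5]), np.float32(90.1)) z 0.0658
b1 plate 4701 (array([ 487.6, -163.1]), array([60.4, 60.9]), np.float32(8.2)) 0.0655
b2 hole 278 [278.2 213.6] [ 0.4863 -0.1629  0.066 ] (array([ 486.5, -162.8]), array([12.6, 24.5]), np.float32(10.5)) z 0.0444
b2 hole 32 [301.5 212. ] [ 0.4847 -0.1425  0.066 ] (array([ 484.7, -142.5]), array([3.4, 8.5]), np.float32(102.1)) z 0.0659
b2 hole 28 [254.6 218.4] [ 0.4908 -0.1837  0.066 ] (array([ 490.8, -183.8]), array([3.4, 8.4]), np.float32(98.8)) z 0.0657
b2 yel 28 [301.5 212.1] [ 0.4848 -0.1425  0.066 ] (array([ 484.8, -142.5]), array([2.6, 8.1]), np.float32(98.8)) z 0.0656
b2 yel 28 [254.5 218.3] [ 0.4907 -0.1838  0.066 ] (array([ 490.7, -183.7]), array([2.5, 8.2]), np.float32(102.1)) z 0.0659
b2 plate 4046 (array([ 487.1, -162.9]), array([60.9, 61.5]), np.float32(8.3)) 0.0655
tri plate (array([ 0.48559204, -0.16303473,  0.06873207]), [np.float64(0.00042572386066394867), np.float64(0.0004257238606639179)])
```

View pics/crop1.png

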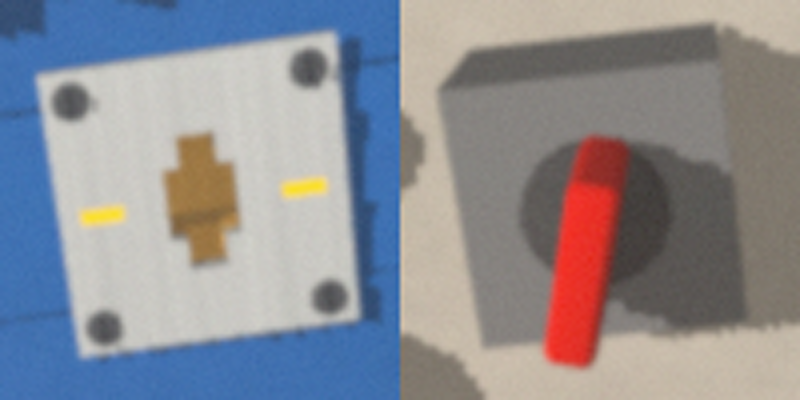

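The left crop shows the keyhole slot along keyhole x, with its centre at the plate centre and the yellow marks on its left and right. The right crop shows the handle's bright top face over the round collar. Heights from depth (plate 65.5 mm, key top 98 mm) agree with the expected 66 and 100. Grasping the key now.

```bash
python3 - <<'E'
from h import *
a=np.pi-np.radians(9.7); q=down(a)
r.reach([.484,.1355,.2],q)
r.move_straight([.484,.1355,.089],speed=.1,max_force=15)
s=r.read_state(); print(s['eef_pos'],s['contact_force'].round(1))
command_gripper(0.0,force=70)
s=r.read_state(); print(s['time_s'],s['grip_width'],s['grip_force'],s['contact_force'].round(1),s['torque'].round(2))
r.move_straight([.484,.1355,.225],speed=.12,max_force=30); r.hold(.2)
s=r.read_state(); print(s['time_s'],s['eef_pos'],s['grip_width'],s['grip_force'],s['contact_force'].round(1))
im,d,c=shot('wrist','g1'); im2,d2,c2=shot('side','g1s')
p=cv2.projectPoints(np.array([[.484,.1355,.17]]),cv2.Rodrigues(c2['T'][:3,:3].T)[0],-c2['T'][:3,:3].T@c2['T'][:3,3],c2['K'],np.array([c2['k1'],0,0,0]))[0].ravel().astype(int); print(p)
A=cv2.resize(im[100:400,170:470],(400,400)); x,y=p; B=cv2.resize(im2[y-60:y+60,x-60:x+60],(400,400))
cv2.imwrite('pics/g1c.png',np.hstack([A,B])[:,:,::-1])
E
```

```text
[0.48441594 0.13551755 0.08954307] [ 1.2  1.2 -0. ]
7.7833 0.010906144097951074 68.33495736122131 [-0.8  0.   2.8] [-0.04  0.11  0.05]
9.2667 [0.48379322 0.13547425 0.22445133] 0.010999911715709715 68.06904315948486 [-0.1 -0.5 -1.7]
[298 148]
```

View pics/g1c.png

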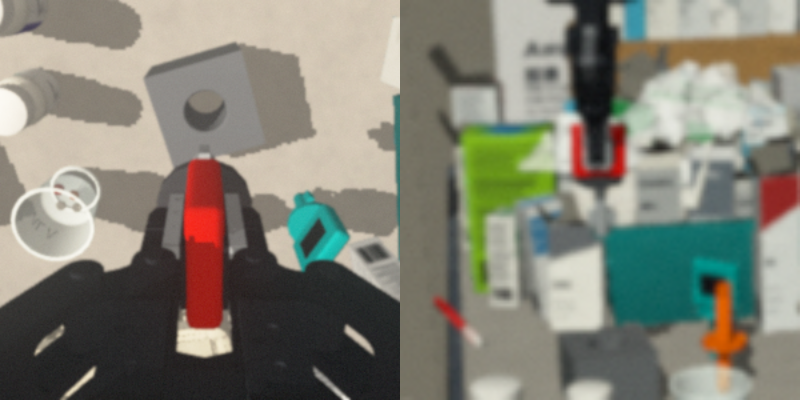

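The left crop shows the key held squarely between the pads, with its rod tip just visible below the collar at crop (205,152) and the stand empty. The right crop (side view) shows the key hanging upright. Next I measure where it sits in the hand.

```bash
python3 - <<'E'
from h import *
im,d,c=load('g1'); M=optics.camera_model('wrist')['tool_from_camera']; ct=dict(K=c['K'],k1=c['k1'],T=M)
m=hsv(im,172,6,s=130,v=60); a,ce,l=max((b for b in blobs(m,200) if 250<b[1][0]<380),key=lambda b:b[0])
ys,xs=np.nonzero(l); P=from_depth(ct,np.c_[xs,ys],d[ys,xs])*1000
print(a,ce)
for y in range(ys.min(),ys.max()+1,6):
    k=ys==y; print(y,xs[k].min(),xs[k].max(),P[k].mean(0).round(1),'V',im[y,xs[k],0].mean().round())
print('tip')
for y in range(204,226,2):
    print(y,[tuple(int(v) for v in im[y,x]) for x in range(314,334,4)], (from_depth(ct,[(324,y)],[d[y,324]])*1000).round(1))
E
```

```text
3566 [322.8 282.7]
220 314 330 [20.4 -0.4 28.5] V 158.0
226 311 334 [20.1 -0.2 21.8] V 158.0
232 310 335 [22.3 -0.2 10.1] V 156.0
238 310 336 [22.4 -0.1  3.9] V 157.0
244 309 336 [20.1 -0.1  3. ] V 158.0
250 309 337 [19.9  0.1 -1.8] V 157.0
256 308 337 [19.7 -0.1 -6.4] V 197.0
262 307 338 [17.3 -0.1 -6.9] V 220.0
268 307 338 [15.1 -0.1 -7.6] V 221.0
274 307 338 [ 14.7  -0.  -11.2] V 220.0
280 308 337 [ 14.7   0.2 -15.4] V 200.0
286 309 337 [ 7.5  0.1 -8.3] V 154.0
292 309 337 [ 4.8  0.1 -8.3] V 151.0
298 309 337 [ 1.9  0.1 -8.2] V 150.0
304 309 337 [-1.   0.1 -8.1] V 149.0
310 309 337 [-3.7  0.1 -8.4] V 149.0
316 309 337 [-6.7  0.1 -8.1] V 148.0
322 309 336 [-9.6 -0.1 -8.2] V 149.0
328 309 337 [-12.8   0.1  -8. ] V 147.0
334 310 336 [-15.9   0.1  -7.9] V 153.0
340 311 335 [-18.7   0.1  -8.2] V 155.0
tip
204 [(142, 140, 137), (141, 138, 135), (145, 139, 137), (139, 138, 135), (145, 143, 139)] [[-23.    1.  175.9]]
206 [(141, 136, 133), (143, 138, 136), (139, 136, 133), (141, 140, 134), (143, 137, 136)] [[-24.6   1.  174.8]]
208 [(144, 139, 136), (141, 136, 133), (130, 128, 123), (134,
[... 189 characters left out ...]
 130), (119, 116, 112), (123, 118, 115), (139, 139, 133)] [[11.1  0.6 64.1]]
214 [(144, 141, 136), (142, 139, 134), (146, 145, 140), (145, 143, 136), (143, 141, 136)] [[10.9  0.6 61.3]]
216 [(142, 140, 136), (162, 159, 155), (199, 195, 189), (195, 192, 186), (133, 131, 126)] [[ 9.1  0.6 62.7]]
218 [(150, 136, 134), (166, 141, 134), (195, 173, 166), (186, 164, 159), (129, 111, 105)] [[ 8.2  0.6 61.7]]
220 [(175, 81, 78), (163, 62, 56), (160, 67, 64), (150, 63, 58), (135, 57, 51)] [[20.2  0.5 28.9]]
222 [(193, 52, 44), (166, 50, 42), (155, 43, 43), (148, 47, 36), (143, 48, 41)] [[20.6  0.5 25.5]]
224 [(193, 49, 40), (164, 45, 41), (156, 45, 40), (149, 47, 43), (140, 38, 36)] [[21.2  0.5 21.5]]
```

```bash
python3 - <<'E'
from h import *
im,d,c=load('g1'); M=optics.camera_model('wrist')['tool_from_camera']; ct=dict(K=c['K'],k1=c['k1'],T=M)
g=im[:,:,0].astype(float)
print('col profile',g[244:290:2,316:330].mean(1).round())
print('far',[(y,im[y,323].tolist()) for y in range(338,352,2)])
for row,zs in ((219,(31.5,)),(255,(-8.2,-10.5)),(343.5,(-8.2,-10.5)),(207.5,(73.5,83.5)),(214.5,(73.5,61.5))):
    for z in zs: print(row,z,(on_plane(ct,[(323,row)],z/1000)*1000).round(1))
E
```

```text
col profile [156. 156. 156. 156. 156. 173. 210. 231. 238. 240. 242. 242. 242. 242.
 242. 242. 241. 240. 235. 172. 160. 160. 161.]
far [(338, [158, 30, 23]), (340, [158, 31, 25]), (342, [155, 29, 24]), (344, [157, 34, 29]), (346, [182, 120, 104]), (348, [239, 228, 205]), (350, [239, 230, 209])]
219 31.5 [[19.7  0.1 31.5]]
255 -8.2 [[21.1  0.1 -8.2]]
255 -10.5 [[ 22.3   0.1 -10.5]]
343.5 -8.2 [[-20.5   0.1  -8.2]]
343.5 -10.5 [[-18.4   0.1 -10.5]]
207.5 73.5 [[10.6  0.  73.5]]
207.5 83.5 [[ 7.   0.  83.5]]
214.5 73.5 [[ 5.9  0.  73.5]]
214.5 61.5 [[10.5  0.  61.5]]
```

```bash
python3 - <<'E'
from h import *
q=down(np.pi+np.radians(8.3))
r.move_straight([.4873,-.163,.215],q,speed=.15)
r.move_straight([.4873,-.163,.158],speed=.1,max_force=10); r.hold(.2)
s=r.read_state(); print(s['time_s'],s['eef_pos'],s['eef_rot'].round(4),s['joint_positions'].round(2),s['grip_width'],s['contact_force'].round(1))
im,d,c=shot('wrist','h1'); im2,d2,c2=shot('side','h1s'); im3,d3,c3=shot('top','h1t')
p=cv2.projectPoints(np.array([[.4873,-.163,.08]]),cv2.Rodrigues(c2['T'][:3,:3].T)[0],-c2['T'][:3,:3].T@c2['T'][:3,3],c2['K'],np.array([c2['k1'],0,0,0]))[0].ravel().astype(int); print(p)
A=cv2.resize(im[150:270,263:383],(400,400),interpolation=cv2.INTER_CUBIC); x,y=p; B=cv2.resize(im2[y-50:y+50,x-50:x+50],(400,400),interpolation=cv2.INTER_CUBIC)
cv2.imwrite('pics/h1c.png',np.hstack([A,B])[:,:,::-1])
E
```

```text
12.425 [ 0.48765083 -0.16316368  0.15870683] [-7.240e-02  9.974e-01 -4.000e-04  6.000e-04] [-0.47  0.42  1.69 -0.    1.02 -2.19] 0.01109960757904267 [-0.6 -0.  -0.2]
[316 229]
```

View pics/h1c.png

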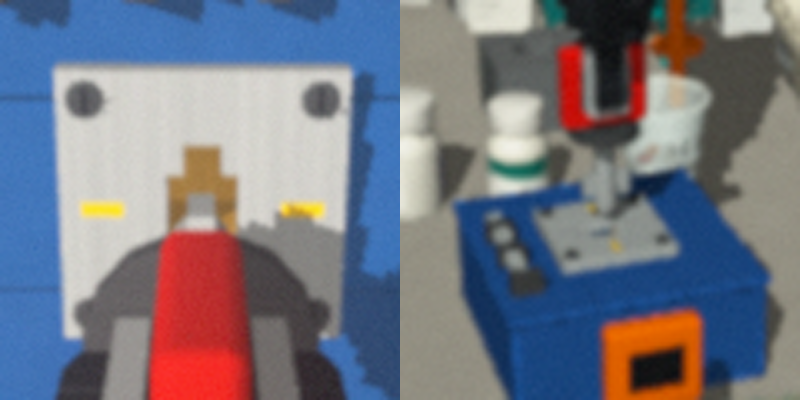

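The left crop shows the bit, 193 crop rows down and centred on column 201.5. The slot and yellow marks are centred on column 203, so the sideways match is good. The side crop shows the key upright just above the plate. Next I compare bit and keyhole along the slot in the tool frame.

```bash
python3 - <<'E'
from h import *
im,d,c=load('h1'); M=optics.camera_model('wrist')['tool_from_camera']; ct=dict(K=c['K'],k1=c['k1'],T=M)
for a,ce,l in blobs(hsv(im,22,35,120,120),8):
    if 270<ce[0]<380: print('yel',a,ce,(on_plane(ct,[ce],.0927)*1000).round(2))
g=im.astype(float)
x0=np.arange(320,328)
for y in range(188,222): print(y,g[y,x0].mean(0).round(), (on_plane(ct,[(323.5,y)],.0927)*1000)[0].round(1)[0],(on_plane(ct,[(323.5,y)],.0735)*1000)[0].round(1)[0])
for y in (204,212,216): print(y,g[y,308:342,2].astype(int))
E
```

```text
yel 46 [293.3 212.5] [[-4.000e-02 -2.089e+01  9.270e+01]]
yel 43 [353.7 212.3] [[ 0.14 21.32 92.7 ]]
188 [210. 209. 203.] 17.8 23.5
189 [210. 209. 203.] 17.1 22.8
190 [210. 210. 204.] 16.4 22.2
191 [210. 208. 202.] 15.7 21.5
192 [208. 204. 195.] 15.0 20.9
193 [194. 181. 163.] 14.3 20.2
194 [174. 149. 114.] 13.5 19.6
195 [163. 127.  78.] 12.8 18.9
196 [161. 123.  69.] 12.1 18.3
197 [162. 124.  68.] 11.4 17.6
198 [162. 124.  68.] 10.6 17.0
199 [164. 125.  69.] 9.9 16.3
200 [164. 125.  70.] 9.2 15.7
201 [164. 124.  69.] 8.5 15.0
202 [164. 124.  69.] 7.7 14.3
203 [163. 124.  68.] 7.0 13.7
204 [164. 124.  69.] 6.3 13.0
205 [165. 125.  70.] 5.5 12.3
206 [164. 126.  72.] 4.8 11.7
207 [162. 131.  89.] 4.1 11.0
208 [156. 141. 118.] 3.3 10.3
209 [152. 144. 136.] 2.6 9.6
210 [150. 146. 139.] 1.8 9.0
211 [150. 145. 139.] 1.1 8.3
212 [151. 146. 141.] 0.3 7.6
213 [154. 150. 143.] -0.4 6.9
214 [166. 162. 158.] -1.1 6.3
215 [190. 188. 182.] -1.9 5.6
216 [204. 201. 195.] -2.7 4.9
217 [206. 200. 193.] -3.4 4.2
218 [204. 175. 170.] -4.2 3.5
219 [197. 124. 120.] -4.9 2.8
220 [191.  70.  70.] -5.7 2.1
221 [189.  49.  50.] -6.4 1.5
204 [202 203 201 199 173 129  88  76  77  76  73  66  70  69  69  68  69  67
  68  69  70  67  76  78  76 107 164 198 209 203 201 205 205 205]
212 [201 202 204 200 182 131  84  65  63  65  82 120 139 149 145 149 146 146
 139 113  76  62  65  62  69 106 169 200 207 203 203 202 205 208]
216 [203 202 200 200 180 132  84  78 103 133 162 189 199 202 200 202 204 200
 194 161 120  88  79  72  75 111 166 198 201 187 171 172 187 197]
```

```bash
python3 - <<'E'
from h import *
a=np.pi+np.radians(8.3); tx=np.array([np.cos(a),np.sin(a)]); ty=np.array([np.sin(a),-np.cos(a)])
p=np.array([.4873,-.163])+.00125*tx+.0002*ty
r.move_straight([*p,.158],speed=.05); r.hold(.1)
hit=r.move_straight([*p,.1300],speed=.03,max_force=5); r.hold(.2)
s=r.read_state(); print(hit,s['time_s'],s['eef_pos'].round(4),s['contact_force'].round(1),s['torque'].round(2),s['grip_width'])
if not hit:
    for z in (.126,.123,.120,.118):
        hit=r.move_straight([*p,z],speed=.02,max_force=25); r.hold(.15)
        s=r.read_state(); print(hit,s['time_s'],s['eef_pos'].round(4),s['contact_force'].round(1),s['torque'].round(2))
E
```

```text
False 14.2083 [ 0.4861 -0.163   0.1302] [ 0.4 -0.6 -0.8] [ 0.05 -0.    0.05] 0.011126671453224839
False 14.7083 [ 0.4863 -0.1631  0.1263] [ 0.1 -0.1  3. ] [-0.04 -0.07 -0.02]
False 15.1583 [ 0.4863 -0.1631  0.1232] [ 0.5 -1.1  5.1] [-0.09 -0.14 -0.01]
False 15.6083 [ 0.4863 -0.1631  0.1204] [0.3 0.2 6.8] [ 0.03 -0.11 -0.02]
False 16.0083 [ 0.4864 -0.1631  0.1186] [0.5 0.1 7.6] [-0.02  0.05  0.  ]
```

```bash
python3 - <<'E'
from h import *
a0=np.pi+np.radians(8.3); z=.1168
K=np.array([.4863,-.1631])-.0012*np.array([np.cos(a0),np.sin(a0)])   # keyhole axis as the arm reads it
P=lambda a:[*(K+.0012*np.array([np.cos(a),np.sin(a)])),z]
r.move_straight(P(a0),down(a0),speed=.02,max_force=25); r.hold(.2)
s=r.read_state(); print(s['eef_pos'].round(4),s['contact_force'].round(1),s['torque'].round(2))
for t in range(6,91,6):
    a=a0-np.radians(t); r.reach(P(a),down(a)); r.hold(.05)
    s=r.read_state(); print(t,round(s['time_s'],2),s['eef_pos'].round(4),s['contact_force'].round(1),s['torque'].round(3))
    if np.linalg.norm(s['contact_force'])>30 or abs(s['torque'][2])>.8: print('STOP'); break
s=r.read_state(); x=Rn.from_quat(s['eef_rot']).as_matrix()[:,0]; print('turned deg',np.degrees(a0-np.arctan2(x[1],x[0])),s['grip_width'],s['grip_force'])
shot('wrist','t1'); shot('side','t1s')
E
```

```text
[ 0.4865 -0.1632  0.1174] [-0.8  0.6  8.2] [ 0.03  0.15 -0.01]
6 16.76 [ 0.4864 -0.1631  0.1174] [-1.2  0.7  7.9] [0.077 0.188 0.081]
12 17.06 [ 0.4864 -0.163   0.1173] [-0.3  0.3  8.2] [0.019 0.208 0.079]
18 17.36 [ 0.4864 -0.1629  0.1173] [-1.6 -0.5  9.6] [0.019 0.11  0.039]
24 17.66 [ 0.4866 -0.1628  0.1174] [ 0.2 -0.8  8.7] [-0.005  0.126  0.022]
30 17.96 [ 0.4867 -0.1627  0.1174] [0.7 0.3 8.8] [0.015 0.088 0.055]
36 18.26 [ 0.4867 -0.1626  0.1174] [-0.5  0.2  8.2] [0.016 0.052 0.028]
42 18.56 [ 0.4868 -0.1625  0.1174] [-1.  -0.3  8.2] [-0.048  0.084  0.043]
48 18.86 [ 0.4869 -0.1624  0.1174] [-1.  -0.2  7.8] [-0.032  0.141  0.082]
54 19.16 [ 0.4869 -0.1624  0.1174] [-1.3 -0.8  7.8] [-0.078  0.148  0.115]
60 19.46 [ 0.487  -0.1623  0.1174] [-1.5  0.3  7.1] [-0.177  0.145  0.036]
66 19.76 [ 0.4871 -0.1622  0.1174] [-0.6  0.   8.2] [-0.136  0.151  0.049]
72 20.06 [ 0.4871 -0.1622  0.1174] [-1.6 -1.   8.6] [-0.164  0.217  0.131]
78 20.36 [ 0.4872 -0.1622  0.1174] [-1.  -0.   8.7] [-0.184  0.208  0.105]
84 20.66 [ 0.4873 -0.1621  0.1174] [-1.  -0.5  7.9] [-0.225  0.248  0.067]
90 20.96 [ 0.4874 -0.1621  0.1174] [-2.  -2.   8.3] [-0.154  0.228  0.08 ]
turned deg 89.97990660030368 0.01111666877903946 69.47153806686401
```

```bash
python3 - <<'E'
from h import *
a0=np.pi+np.radians(8.3)
K=np.array([.4863,-.1631])-.0012*np.array([np.cos(a0),np.sin(a0)])
def go(t,z):
    a=a0-np.radians(t); r.reach([*(K+.0012*np.array([np.cos(a),np.sin(a)])),z],down(a)); r.hold(.3)
    s=r.read_state(); print(t,z,round(s['time_s'],2),s['eef_pos'].round(4),s['contact_force'].round(1),s['torque'].round(3),s['grip_force'].round(1)); return s
go(90,.1160)
for t in (92,94):
    if abs(go(t,.1155)['torque'][2])>.5: break
im,_,_=shot('wrist','t2'); im2,_,_=shot('side','t2s')
A=cv2.resize(im[100:400,170:470],(400,400)); B=cv2.resize(im2[170:290,256:376],(400,400),interpolation=cv2.INTER_CUBIC)
cv2.imwrite('pics/t2c.png',np.hstack([A,B])[:,:,::-1])
E
```

```text
Traceback (most recent call last):
AttributeError: 'float' object has no attribute 'round'
```

```bash
python3 - <<'E'
from h import *
a0=np.pi+np.radians(8.3)
K=np.array([.4863,-.1631])-.0012*np.array([np.cos(a0),np.sin(a0)])
def go(t,z):
    a=a0-np.radians(t); r.reach([*(K+.0012*np.array([np.cos(a),np.sin(a)])),z],down(a)); r.hold(.3)
    s=r.read_state(); print(t,z,round(s['time_s'],2),s['eef_pos'].round(4),s['contact_force'].round(1),s['torque'].round(3),s['grip_force']); return s
go(90,.1160)
for t in (92,94):
    if abs(go(t,.1155)['torque'][2])>.5: break
im,_,_=shot('wrist','t2'); im2,_,_=shot('side','t2s')
A=cv2.resize(im[100:400,170:470],(400,400)); B=cv2.resize(im2[170:290,256:376],(400,400),interpolation=cv2.INTER_CUBIC)
cv2.imwrite('pics/t2c.png',np.hstack([A,B])[:,:,::-1])
E
```

```text
90 0.116 22.16 [ 0.4874 -0.1621  0.1166] [-1.6 -0.5  8.9] [-0.173  0.279  0.072] 69.52656984329224
92 0.1155 22.71 [ 0.4874 -0.1621  0.1162] [-1.2  0.   9.2] [-0.185  0.334  0.049] 69.52617287635803
94 0.1155 23.26 [ 0.4875 -0.1621  0.1161] [-0.3 -0.7  8.6] [-0.246  0.291  0.089] 69.52606916427612
```

View pics/t2c.png

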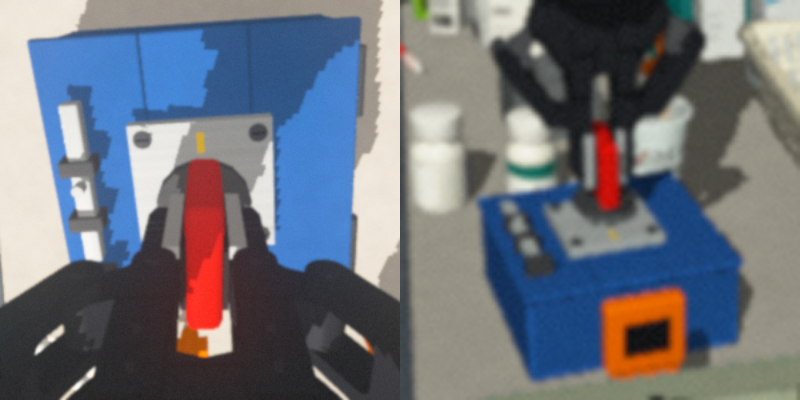

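The wrist view shows the handle lined up with the yellow mark, and the bolt has slid clear of its keeper. The side view shows the key upright and the bottles and cup standing. I'll push a little deeper, close to the solid stop, for margin, then hand in.

```bash
python3 - <<'E'
from h import *
a0=np.pi+np.radians(8.3)
K=np.array([.4863,-.1631])-.0012*np.array([np.cos(a0),np.sin(a0)])
a=a0-np.radians(93); p=K+.0012*np.array([np.cos(a),np.sin(a)])
for z in (.1147,.1139,.1131):
    r.move_straight([*p,z],down(a),speed=.01); r.hold(.3)
    F=[];
    for _ in range(5): r.hold(.05); F.append(r.read_state()['contact_force'][2])
    s=r.read_state(); print(z,round(s['time_s'],2),s['eef_pos'].round(4),np.mean(F).round(2),s['torque'].round(2),s['grip_force'])
    if np.mean(F)>11.5: break
print(r.finish_job())
E
```

```text
0.1147 24.16 [ 0.4874 -0.1621  0.1154] 10.02 [-0.18  0.38  0.11] 69.6409821510315
0.1139 24.96 [ 0.4875 -0.1621  0.1149] 12.34 [-0.13  0.53  0.13] 70.32270312309265
the job is handed in; nothing more can be done
None
```

I handed the job in at about 25 s with the key still gripped at about 70 N, turned 93° clockwise and pushed down against the lock's solid stop (12.3 N). The last pictures showed the bolt clear of its keeper and the bottles and cup still standing; the hand-in gave no verdict.

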